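# Hang a fresh solder reel in the hooks of the reel stand

## Task

Hang the solder reel that is on a spindle in the reel stand: bring the spindle in sideways through the open mouths of both hooks, let it down into the throats at the back, and press it down until it is past the two spring catches and fully home. Go gently by feel, never forcing the reel against the stand (the thin hooks bear about 20 N), and leave everything else on the desk where it is.

Things in the scene. Friction and masses are not known exactly. Their poses are not given: they have to be found in the camera images.
- reel: Grey reel of solder fixed on a steel spindle, one rigid piece, about 0.26 kg, standing on the desk. Octagonal cheeks 64 mm across flats, outer faces 44 mm apart (grip across them from above). Spindle diameter 8 mm, a 14 mm collar 7 mm long outside each cheek, 14 mm end caps 72 to 78 mm from the middle. Origin: middle of the spindle, at first 32 mm above the desk. y: along the spindle, ends alike.
- stand: Reel stand, fixed. Origin on the desk below the hooks; x: from the open mouths to the back; y: along the hung spindle. Base 116 mm in x, 176 mm in y, 14 mm high; grey side walls (inner faces 113 mm apart) up to 66 mm, back wall (41 mm behind the origin) up to 46 mm. Two bright hook plates 5 mm thick, inner faces 120 mm apart, tops 110 mm above the desk, each with the same J-shaped slot.
- stand_mouth (a point): Point in the stand's middle plane, 35 mm in front of the origin and 96 mm up, level with the slots' mouths. From the flared mouth a level passage runs toward +x, floor 90 and roof 102 mm above the desk, and ends at an upright back wall. Both hook plates together are clamped up to 20 mm fore or aft (x) of nominal; how far is not measured: feel for the back wall. They stay put when touched.
- stand_seat (a point): Straight above the stand's origin, 80 mm up, midway between the hooks: the reel's origin when home if the hook plates are at nominal (so really up to 20 mm off along x). Axes as the stand's. The throat drops from the passage's end: 9.5 mm wide in x, bottom 76 mm above the desk, its back wall one flat face with the passage's, 4.75 mm behind this point when nominal.
- stand_catches (a point): As stand_seat but 85.6 mm up: height of the centres of the two spring catches, one in each hook plate. Each is a smooth 9 mm steel ball that stands 3.3 mm out of the throat's front wall. The spindle going down must push both balls back, 5 to 9 N downward in all, more than the reel's weight; they spring out again above it. The reel must not press on the stand with over 20 N.
- cutters: Not part of the job, leave alone: a pair of small side cutters, 131 x 42 x 14 mm; origin under its middle
- dish: Not part of the job, leave alone: a round screw dish, 76 mm across, 16 mm high; origin under its middle
- board: Not part of the job, leave alone: a bare circuit board, 48 x 84 x 9 mm; origin under its middle
- tape_small: Not part of the job, leave alone: a small roll of tape lying flat, 52 mm across, 18 mm high; origin under its middle
- tweezers: Not part of the job, leave alone: tweezers lying flat, 122 x 14 x 9 mm; origin under its middle
- loupe: Not part of the job, leave alone: an eye loupe standing on the desk, 40 mm across, 32 mm high; origin under its middle
- tape_white: Not part of the job, leave alone: a large roll of tape lying flat, 72 mm across, 22 mm high; origin under its middle

How it is judged:
By the outcome, as a careful person would: the job done as asked, in the order asked, and still so for the second after the job is handed in, with the robot touching nothing.
It also fails if it takes over 48 s, if anything falls off the work surface, if the arm or the gripper's body presses on something with over 40 N, if the wrist force passes 120 N, or if a joint passes its speed limit or range.

## Robot

A 7-joint arm with a two-finger parallel gripper is mounted at the origin on a cart in front of the work surface, level with it; the furniture and walls round the work are solid. World frame = base frame: x ahead of the robot, y to its left, z up, the work surface at z = 0. Lengths are in m, angles in degrees, forces in N, time in s.
With the tool pointing down it reaches from about 0.425 to 0.825 m from the base axis. Payload 3.6 kg.
Tool frame: the origin (TCP) lies between the finger pads; the fingertips stand bot.tip_reach ahead of it and the grasp point (between the pads) lies 5 mm behind it (bot.tip_reach is the distance from the TCP to the fingertips, in m); z points along the fingers, y is the line along which they close (so a half turn about z gives the same grasp; the last joint's range is limited). The gripper opens to 85 mm and grips with 20 to 120 N. Pads are 22 mm wide; open, the fingers measure 114 mm over their backs; the gripper's body (76 mm by 85 mm) begins 54 mm behind the grasp point. The pads swing forward as they close: fully open they stand 13 mm farther back than shut.
Start: joints at [-75.315, 35.231, -0.722, 81.555, 0.464, 63.22, -2.315], TCP at [0.181, 0.624, 0.245] pointing down, gripper open.
Joint ranges: [-178.69, 178.69], [-17.37, 117.87], [-77.05, 75.6], [15.02, 138.74], [-78.02, 258.01], [0.78, 113.62], [-162.83, 162.83]. Speed limits (degrees/s): [159.86, 159.86, 180, 180, 180, 180, 180].

## Interface

Orientations are given as a 3x3 rotation matrix whose columns are the frame's x, y, z axes.
In Python, from bench import bot gives the robot as it stands. The module is installed in compiled form; this text tells all that it offers.
- The arm moves only by the tool step_arm, never from a script. Its argument "targets" is a list of rows, each a list of 3 entries, a list of its own where there are three numbers: the opening, from -1 (shut) to 1 (fully open), so that 0 is half open, then the shift along the tool's x, y, z in mm, then the turn about the tool's z in rad. In form: [[hand, [x, y, z], twist], ...]. A call has 1 to 5 rows; each row is the pose to reach, as a shift and turn from the pose commanded when the call began, along the tool's axes at that moment; what a row does not reach only later rows make up. A row lasts 1/10 s, in which the tool goes at most 50 mm and 8.59 degrees, less where a joint would pass 70% of its speed; a pose out of reach is approached as far as the arm can. A call with a gripper value outside its range is refused whole. The fingers move at their own pace and stop on an object; "newtons" is the grip in N (left out, the last holds). Time passes only in rows, so rows that repeat a pose let the fingers close. It gives the time, the measured TCP pose, the force, the opening and the grip force at its end, in the units of the state.
- bot.get_obs(): the state, without advancing time (a new reading comes with each control period).
- bot.grab_frame(name): name is "scene" or "top"; returns a dict with "image" (480x640x3 uint8, red, green, blue), "camera_matrix" (3x3 intrinsics, pixels), "T" (4x4, takes a point from camera to world coordinates). Camera axes: x right, y down, z forward; pixel columns grow to the right and rows downward; lengths in m; the calibration is good to about 2 mm. A picture is of the moment at which its call begins. There is no depth.
- bot.hand_in(): hands the job in; it is judged then, once.
Trained networks look in a picture, given as the dict that the camera call returned (one of the last four; its "shot" number tells which), for a name from the list of things; names that differ only in an ending like _2 or _b are one class to them, and where a whole thing is asked for, a point or a joint stands for the part that bears it (a point fixed in the world has none). Each returns a list of dicts, best first, with "p" (0 to 1); they miss things now and then, are a little off and sometimes report something else, mostly with a low value. They report only what shows in the picture. A call takes as long as a camera call.
- bot.silhouettes(query, picture): "mask" (480x640 bool, what is visible of it).
- bot.mark_of(query, picture): "position" ([x, y, z] in m, in the coordinates of the camera as it stood for that picture, good to about 4 mm: a listed point, or the origin of a listed thing).
The state is a dict: "t": time; "joints": joint angles; "joint_velocities": joint speeds; "tau": joint torques, N m; "tcp_pos": TCP position; "orientation": TCP orientation; "contact_force": force on the tool from outside, world axes, zero at the start; "ft_torque": the same for the moment, N m; "gripper_width": finger opening in m; "grasp_force": force on a finger pad.
Only numpy, scipy, OpenCV 4.12 (cv2) and the standard library are available. Lean on these libraries where they do the work, as an engineer would, in place of code of your own. Each camera call takes 0.05 s, during which the arm holds its last target. There are 200 camera calls.

## Working session

There is one attempt and no reset: what is moved stays moved. The work goes in short steps, Python scripts to look and compute and a tool call to move; the robot and the scene stay as the last step left them, time stands still between calls to the robot, and variables do not carry over. Pictures are saved under pics/ and viewed, at most 10 in all, crops included, and the job is handed in when it is done.

Besides the shell and the picture viewer there is one more tool, called after ">>>" as a command line: name --argument value ..., lists and objects as JSON in quotes. step_arm: Moves the arm, as the interface text tells. Its arguments: {"type":"object","properties":{"targets":{"type":"array"},"newtons":{"type":"number"}},"required":["targets"]}

```bash
mkdir -p pics
cat > h.py <<'E'
from bench import bot
import numpy as np, cv2
def world(f,p): return (f["T"]@np.r_[p,1])[:3]
def ray(f,uv):
    K=f["camera_matrix"];d=f["T"][:3,:3]@np.linalg.solve(K,[uv[0],uv[1],1]);return f["T"][:3,3],d/np.linalg.norm(d)
def tri(r):
    A=sum(np.eye(3)-np.outer(d,d) for o,d in r);b=sum((np.eye(3)-np.outer(d,d))@o for o,d in r);return np.linalg.solve(A,b)
def proj(f,P):
    q=np.linalg.inv(f["T"])@np.r_[P,1];u=f["camera_matrix"]@q[:3];return u[:2]/u[2]
E
python3 - <<'E'
from h import *
np.set_printoptions(precision=4,suppress=True)
F={}
for n in("scene","top"):
    f=bot.grab_frame(n);F[n]=f
    cv2.imwrite(f"pics/{n}0.png",f["image"][:,:,::-1]);print(n,f["T"][:3,3],f["T"][:3,2],f["camera_matrix"][0,0])
    for q in("reel","stand","stand_mouth","stand_seat","stand_catches","cutters","dish","board","tape_small","tweezers","loupe","tape_white"):
        r=bot.mark_of(q,f)
        print(q,[(round(a["p"],2),world(f,a["position"]),proj(f,world(f,a["position"])).round()) for a in r[:2]])
o=bot.get_obs();print(o["t"],o["tcp_pos"],o["orientation"],bot.tip_reach,o["gripper_width"],o["contact_force"])
E
```

```text
scene [ 0.0385 -0.8447  0.6988] [ 0.5685  0.593  -0.5703] 539.8678006278553
reel [(0.64, array([ 0.5326, -0.2752,  0.0319]), array([292., 308.]))]
stand [(0.56, array([ 0.5627, -0.0286,  0.0045]), array([226., 258.]))]
stand_mouth [(0.73, array([0.7463, 0.1123, 0.0059]), array([250., 204.]))]
stand_seat [(0.69, array([ 0.6514, -0.216 ,  0.001 ]), array([315., 279.])), (0.68, array([ 0.5591, -0.0276,  0.0806]), array([220., 230.]))]
stand_catches [(0.62, array([ 0.5616, -0.0319,  0.0874]), array([222., 227.]))]
cutters [(0.94, array([ 0.7432, -0.0858, -0.0014]), array([304., 238.]))]
dish [(0.92, array([ 0.7014, -0.2939,  0.0044]), array([359., 284.]))]
board [(0.72, array([0.746 , 0.1184, 0.0038]), array([249., 204.]))]
tape_small [(0.71, array([ 0.6603, -0.3474,  0.0052]), array([366., 305.]))]
tweezers [(0.64, array([0.7693, 0.02  , 0.0026]), array([281., 215.]))]
loupe [(0.86, array([ 0.6523, -0.2149,  0.0036]), array([315., 278.]))]
tape_white [(0.69, array([ 0.6126, -0.481 , -0.0019]), array([406., 357.])), (0.29, array([ 0.5599, -0.0305,  0.0771]), array([221., 231.]))]
top [ 0
[... 616 characters left out ...]
0.0016]), array([449., 262.]))]
dish [(0.57, array([ 0.7034, -0.2976,  0.0057]), array([367., 218.]))]
board [(0.74, array([ 0.7367,  0.111 , -0.0035]), array([184., 206.]))]
tape_small [(0.64, array([ 0.6517, -0.348 ,  0.0044]), array([390., 241.])), (0.56, array([ 0.5651, -0.0278, -0.0022]), array([246., 282.]))]
tweezers [(0.52, array([ 0.7654,  0.024 , -0.0019]), array([223., 192.]))]
loupe [(0.52, array([ 0.6549, -0.2184, -0.0006]), array([332., 241.]))]
tape_white [(0.6, array([ 0.6066, -0.4815,  0.0015]), array([450., 261.]))]
1.3 [0.1813 0.6242 0.2453] [[-0.9603  0.279  -0.0001]
 [ 0.279   0.9603 -0.    ]
 [ 0.0001 -0.0001 -1.    ]] 0.014 0.08536648979053832 [-0.3279 -0.3342  0.2106]
```

View pics/scene0.png

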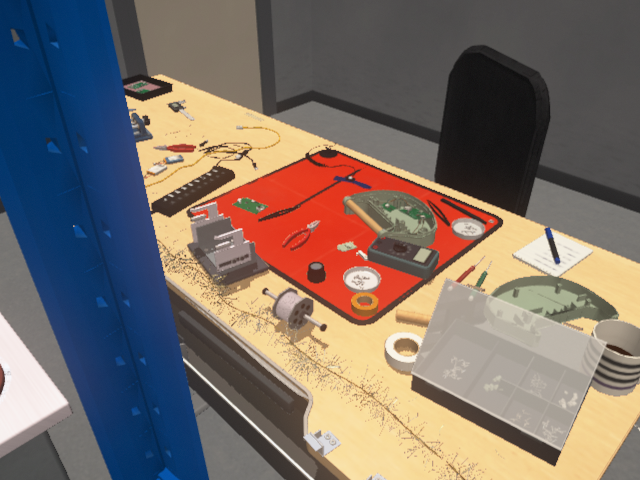

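View pics/top0.png

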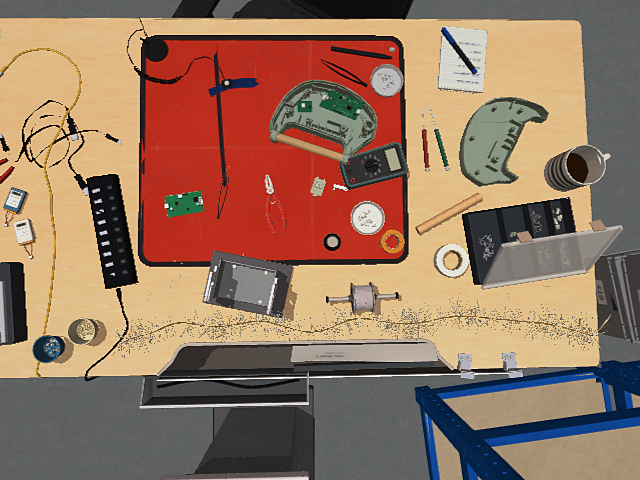

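The scene view shows the reel at about (294,309), and the stand at (226,250). In the top view the reel is at (363,297), with its spindle running from (328,299) to (398,296). The stand is at (247,283), turned about -11°, with its mouths toward the robot. Next I'll zoom in.

Run:
```python
from h import *
a=cv2.imread("pics/top0.png")[240:330,195:415]; b=cv2.imread("pics/scene0.png")[195:345,180:335]
cv2.imwrite("pics/c1.png",cv2.resize(a,None,fx=3.6,fy=3.6,interpolation=cv2.INTER_CUBIC))
cv2.imwrite("pics/c2.png",cv2.resize(b,None,fx=4,fy=4,interpolation=cv2.INTER_CUBIC))
for n in("scene","top"):
    f=bot.grab_frame(n)
    for q in("reel","stand"):
        for r in bot.silhouettes(q,f)[:1]:
            m=r["mask"].astype(np.uint8);p=cv2.findNonZero(m)
            print(n,q,r["p"],m.sum(),cv2.boundingRect(m),cv2.minAreaRect(p))
```

```text
scene reel 0.85 1388 (262, 288, 65, 44) ((293.676513671875, 309.70587158203125), (74.60188293457031, 36.18620300292969), 30.963756561279297)
scene stand 0.74 3967 (187, 202, 82, 84) ((220.51858520507812, 245.52415466308594), (95.48070526123047, 56.15436553955078), 52.4314079284668)
top reel 0.83 833 (326, 283, 73, 29) ((362.0, 297.0), (28.0, 72.0), 90.0)
top stand 0.86 4375 (203, 250, 89, 68) ((247.33322143554688, 283.5245056152344), (81.5830078125, 54.6479377746582), 11.633633613586426)
```

View pics/c1.png

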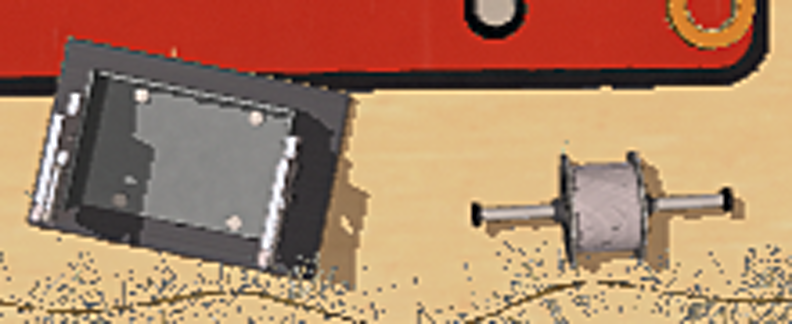

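View pics/c2.png

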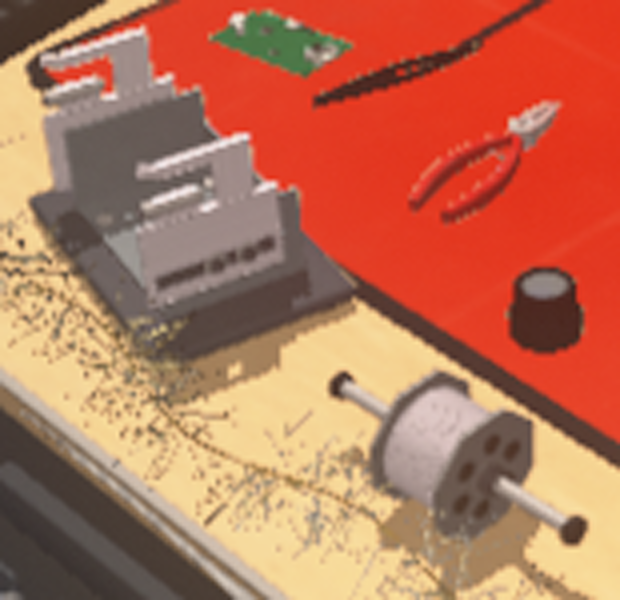

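The zoomed crops show the spindle caps and the hooks' upper arms clearly, so I'll triangulate them from the two views.

Run:
```python
from h import *
np.set_printoptions(precision=4,suppress=True)
t=bot.grab_frame("top");s=bot.grab_frame("scene")
P={}
for n,a,b in[("capL",(477,213),(342,384)),("capR",(728,200),(573,529)),("hookR_front",(265,262),(143,172)),("hookR_back",(294,140),(248,138)),("hookL_front",(38,215),(42,62)),("hookL_back",(75,97),(147,33))]:
    ra=ray(t,(195+a[0]/3.6,240+a[1]/3.6));rb=ray(s,(180+b[0]/4,195+b[1]/4));P[n]=tri([ra,rb]);print(n,P[n])
c=(P["capL"]+P["capR"])/2;d=P["capL"]-P["capR"];print("reel",c,np.linalg.norm(d),"y-axis yaw",np.degrees(np.arctan2(-d[0],d[1])))
for k in("front","back"):
    d=P["hookL_"+k]-P["hookR_"+k];print(k,(P["hookL_"+k]+P["hookR_"+k])/2,np.linalg.norm(d),np.degrees(np.arctan2(-d[0],d[1])))
# stand mask base corners check with projection for candidate poses
for r in bot.silhouettes("stand",t)[:1]:
    q=cv2.boxPoints(cv2.minAreaRect(cv2.findNonZero(r["mask"].astype(np.uint8))))
    for u in q:
        o,d=ray(t,u);print("corner@z=.014",o+d*((.014-o[2])/d[2]))
```

```text
capL [ 0.528  -0.2055  0.0356]
capR [ 0.5338 -0.3549  0.0368]
hookR_front [ 0.5084 -0.0868  0.1118]
hookR_back [ 0.5698 -0.0994  0.1087]
hookL_front [0.5344 0.0364 0.1109]
hookL_back [0.5947 0.0193 0.1101]
reel [ 0.5309 -0.2802  0.0362] 0.1495307836726503 y-axis yaw 2.206904454993265
front [ 0.5214 -0.0252  0.1113] 0.12586611756884541 -11.898939792917332
back [ 0.5822 -0.0401  0.1094] 0.12126870779605414 -11.870349823572957
corner@z=.014 [0.5237 0.0657 0.014 ]
corner@z=.014 [0.6381 0.0434 0.014 ]
corner@z=.014 [ 0.6011 -0.1312  0.014 ]
corner@z=.014 [ 0.4866 -0.1073  0.014 ]
```

The reel is at (0.531,-0.279), height 0.032–0.036, with its spindle yaw at +2.2°. The stand is at (0.562,-0.031), yaw -11.9°, with hook tops at 0.110 as stated. The sizes agree with the text, so I'm moving.

>>> step_arm --targets '[[1,[-45,-23,0],0],[1,[-90,-46,0],0],[1,[-135,-70,0],0],[1,[-180,-95,0],0],[1,[-222,-117,0],0]]' --newtons 50

```text
t: 2.25
tcp_pos: [0.3624, 0.449, 0.2455]
orientation: [[-0.96, 0.279, 0.0], [0.279, 0.96, 0.0], [-0.0, 0.0, -1.0]]
contact_force: [0.5, 1.1, 0.1]
gripper_width: 0.0854
grasp_force: 0.0
```

>>> step_arm --targets '[[1,[-45,-23,0],0],[1,[-85,-50,0],0],[1,[-125,-75,0],0],[1,[-160,-100,0],0],[1,[-175,-105,0],0]]'

```text
t: 2.75
tcp_pos: [0.5037, 0.2945, 0.2455]
orientation: [[-0.958, 0.288, 0.002], [0.288, 0.958, -0.004], [-0.003, -0.003, -1.0]]
contact_force: [0.2, -0.1, -0.0]
gripper_width: 0.0856
grasp_force: 0.0
```

```bash
cat >> h.py <<'E'
def go(p,yaw,o=None):
    "shift (tool axes, mm) and twist (rad) from the measured pose to world p with tool y at yaw deg"
    o=o or bot.get_obs();R=np.array(o["orientation"]);s=R.T@(np.array(p)-o["tcp_pos"])*1e3
    cur=np.degrees(np.arctan2(-R[0,1],R[1,1]));return s.round(1),round(-np.radians(yaw-cur),4),round(cur,2)
E
python3 - <<'E'
from h import *
o=bot.get_obs();print(o["t"],o["tcp_pos"],o["joints"],go((0.531,-0.279,0.20),2.2))
E
```

```text
2.75 [0.50372602 0.29451446 0.24554986] [-33.33053458  29.17476544   1.1625552   93.08063677  -0.36333859
  57.75734448  41.1436918 ] (array([-191.1, -541.2,   47.8]), np.float64(-0.3305), np.float64(-16.74))
```

>>> step_arm --targets '[[1,[-16,-45,0],-0.05],[1,[-32,-90,0],-0.1],[1,[-48,-136,0],-0.17],[1,[-64,-182,0],-0.24],[1,[-80,-228,0],-0.32]]'

```text
t: 3.25
tcp_pos: [0.5132, 0.0588, 0.2456]
orientation: [[-0.999, -0.042, 0.001], [-0.042, 0.999, 0.001], [-0.001, 0.001, -1.0]]
contact_force: [0.6, -0.8, -0.4]
gripper_width: 0.0851
grasp_force: 0.0
```

Run:
```python
from h import *
print(go((0.531,-0.279,0.20),2.2))
```

```text
(array([  -3.6, -338.3,   45.4]), np.float64(0.0036), np.float64(2.4))
```

>>> step_arm --targets '[[1,[-1,-45,0],0],[1,[-2,-90,0],0],[1,[-3,-135,0],0],[1,[-4,-180,0],0],[1,[-4,-225,20],0]]'

```text
t: 3.75
tcp_pos: [0.5281, -0.1665, 0.2278]
orientation: [[-0.999, -0.039, 0.008], [-0.039, 0.999, -0.001], [-0.008, -0.002, -1.0]]
contact_force: [1.0, -0.2, 0.0]
gripper_width: 0.0853
grasp_force: 0.0
```

>>> step_arm --targets '[[1,[0,-40,10],0],[1,[0,-80,20],0],[1,[0,-105,28],0],[1,[0,-105,28],0]]'

```text
t: 4.15
tcp_pos: [0.5279, -0.2748, 0.1959]
orientation: [[-1.0, -0.03, -0.003], [-0.03, 1.0, -0.002], [0.003, -0.002, -1.0]]
contact_force: [-0.7, -0.2, -0.8]
gripper_width: 0.0856
grasp_force: 0.0
```

Run:
```python
from h import *
print(go((0.531,-0.279,0.20),2.2))
f=bot.grab_frame("scene");i=f["image"][:,:,::-1][180:380,180:440]
cv2.imwrite("pics/s2.png",cv2.resize(i,None,fx=3,fy=3,interpolation=cv2.INTER_CUBIC))
for r in bot.mark_of("reel",f)[:1]: print(r["p"],world(f,r["position"]))
```

```text
(array([-2.9, -4.3, -4.1]), np.float64(-0.0082), np.float64(1.73))
0.84 [ 0.52999553 -0.27764759  0.0282925 ]
```

View pics/s2.png

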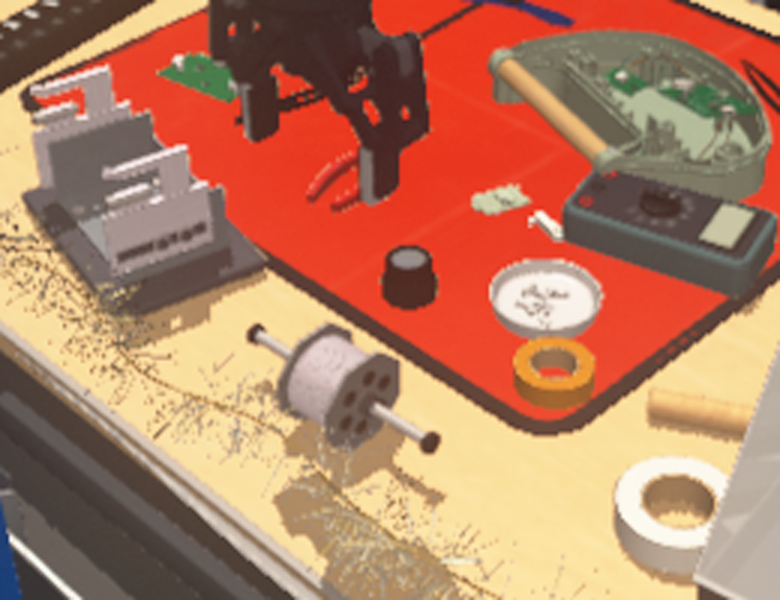

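The picture shows the gripper hanging over the reel (reel at about (340,385) in the crop) with the stand clear on the left. Going down to grasp above the collars.

>>> step_arm --targets '[[1,[-2,-4,40],-0.008],[1,[-2,-4,80],-0.008],[1,[-2,-4,115],-0.008],[1,[-2,-4,141],-0.008],[1,[-2,-4,141],-0.008]]'

```text
t: 4.75
tcp_pos: [0.5302, -0.2698, 0.0533]
orientation: [[-0.999, -0.049, -0.006], [-0.049, 0.999, 0.005], [0.006, 0.005, -1.0]]
contact_force: [-0.7, -0.2, -0.1]
gripper_width: 0.0854
grasp_force: 0.0
```

Run:
```python
from h import *
print(go((0.531,-0.278,0.055),2.2))
f=bot.grab_frame("scene");i=f["image"][:,:,::-1][220:370,220:420]
cv2.imwrite("pics/s3.png",cv2.resize(i,None,fx=4,fy=4,interpolation=cv2.INTER_CUBIC))
```

```text
(array([-0.3, -8.2, -1.8]), np.float64(0.0105), np.float64(2.8))
```

View pics/s3.png

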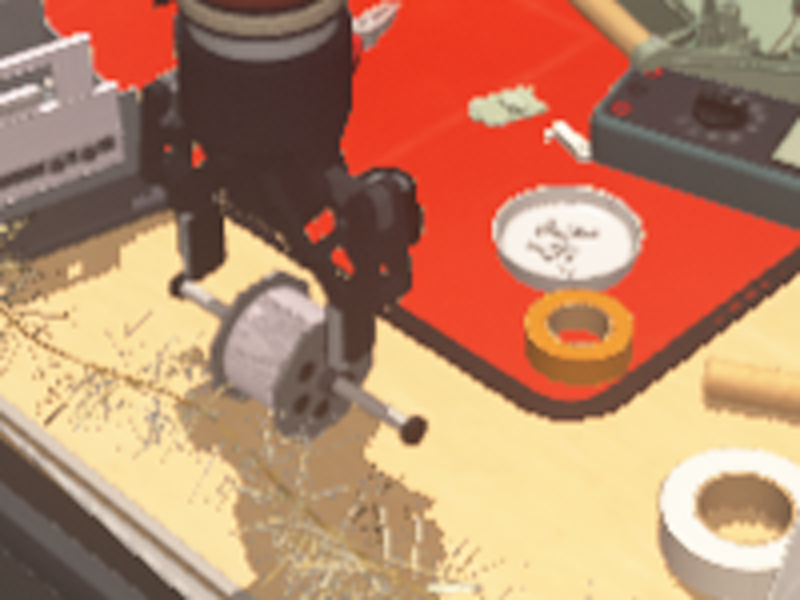

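The fingers straddle the reel, but the gripper sits about 8 mm too far left. The right fingertip is near (345,372) in the crop, close to the spindle's height. I'll check how high the tips are before closing.

Run:
```python
from h import *
f=bot.grab_frame("scene");o=bot.get_obs()
for n,u in(("tipR",(345,372)),("tipL",(200,278))):
    c,d=ray(f,(220+u[0]/4,220+u[1]/4));y=o["tcp_pos"][1]+(-.046 if n=="tipR" else .046);print(n,c+d*(y-c[1])/d[1])
for t in(.014,.008,.001):
    print(t,[((proj(f,o["tcp_pos"]+np.array([0,s*.046,-t]))-220)*4).round() for s in(-1,1)])
print(o["joint_velocities"],o["tcp_pos"],go((0.531,-0.278,0.059),2.2))
```

```text
tipR [ 0.52888535 -0.31821344  0.05026657]
tipL [ 0.52351494 -0.22621344  0.05410549]
0.014 [array([352., 380.]), array([216., 287.])]
0.008 [array([351., 370.]), array([216., 277.])]
0.001 [array([351., 358.]), array([215., 266.])]
[ 0.53507317 -1.80545891  0.48884017 -1.50621546  0.06968622 -0.23156451
 -0.04473196] [ 0.53283462 -0.27221344  0.05712801] (array([ 2.1, -5.7, -1.9]), np.float64(0.0094), np.float64(2.74))
```

>>> step_arm --targets '[[1,[1,-5,0],0.009],[1,[1,-5,0],0.009],[1,[1,-5,0],0.009],[1,[1,-5,0],0.009]]'

```text
t: 5.25
tcp_pos: [0.5311, -0.2792, 0.0572]
orientation: [[-0.999, -0.036, 0.001], [-0.036, 0.999, -0.001], [-0.001, -0.001, -1.0]]
contact_force: [-0.1, -1.1, -0.7]
gripper_width: 0.0855
grasp_force: 0.0
```

>>> step_arm --targets '[[0.2,[0,0,0],0],[0.2,[0,0,0],0],[0.2,[0,0,0],0]]'

```text
t: 5.55
tcp_pos: [0.5308, -0.2789, 0.0563]
orientation: [[-0.999, -0.036, -0.0], [-0.036, 0.999, 0.0], [0.0, 0.0, -1.0]]
contact_force: [0.1, -0.7, 0.7]
gripper_width: 0.0514
grasp_force: 0.0
```

>>> step_arm --targets '[[0,[0,0,0],0],[-0.2,[0,0,0],0],[-0.4,[0,0,0],0],[-0.4,[0,0,0],0],[-0.4,[0,0,0],0]]' --newtons 60

```text
t: 6.05
tcp_pos: [0.5308, -0.2788, 0.0566]
orientation: [[-0.999, -0.036, -0.0], [-0.036, 0.999, 0.0], [0.0, 0.0, -1.0]]
contact_force: [-1.9, 1.6, 4.7]
gripper_width: 0.0427
grasp_force: 60.6
```

>>> step_arm --targets '[[-0.4,[0,0,-3],0],[-0.4,[0,0,-10],0],[-0.4,[0,0,-25],0],[-0.4,[0,0,-45],0],[-0.4,[0,0,-45],0]]'

```text
t: 6.55
tcp_pos: [0.5325, -0.28, 0.1036]
orientation: [[-0.999, -0.036, 0.005], [-0.036, 0.999, -0.003], [-0.005, -0.003, -1.0]]
contact_force: [1.1, -0.8, -2.5]
gripper_width: 0.0427
grasp_force: 61.5
```

>>> step_arm --targets '[[-0.4,[0,0,-20],0],[-0.4,[0,0,-40],0],[-0.4,[0,0,-60],0.12],[-0.4,[0,0,-60],0.245],[-0.4,[0,0,-60],0.245]]'

```text
t: 7.05
tcp_pos: [0.5306, -0.2787, 0.1609]
orientation: [[-0.978, 0.207, -0.001], [0.207, 0.978, -0.0], [0.001, -0.0, -1.0]]
contact_force: [-0.1, -0.0, -3.3]
gripper_width: 0.0425
grasp_force: 61.9
```

Run:
```python
from h import *
np.set_printoptions(precision=4,suppress=True)
f=bot.grab_frame("scene");t=bot.grab_frame("top");o=bot.get_obs();print(o["tcp_pos"],o["contact_force"],o["ft_torque"],go(o["tcp_pos"],-11.9))
for n,g in(("scene",f),("top",t)):
  for r in bot.mark_of("reel",g)[:1]: print(n,r["p"],world(g,r["position"]),proj(g,world(g,r["position"])))
i=f["image"][:,:,::-1];p=proj(f,o["tcp_pos"]-[0,0,.025]).astype(int);print("origin",p-[60,45])
a=cv2.resize(i[p[1]-45:p[1]+45,p[0]-60:p[0]+60],None,fx=5,fy=5,interpolation=cv2.INTER_CUBIC)
i=t["image"][:,:,::-1];p=proj(t,o["tcp_pos"]-[0,0,.025]).astype(int);print("origin2",p-[60,20])
b=cv2.resize(i[p[1]-14:p[1]+14,p[0]-60:p[0]+60],None,fx=5,fy=5,interpolation=cv2.INTER_CUBIC);print(p)
cv2.imwrite("pics/s4.png",np.vstack([a,b]))
```

```text
[ 0.53   -0.2785  0.1601] [-0.0897 -0.0543 -3.6469] [ 0.0265 -0.0283 -0.0222] (array([0., 0., 0.]), np.float64(0.0017), np.float64(-11.8))
scene 0.77 [ 0.5317 -0.2786  0.1369] [290.5969 264.0028]
top 0.68 [ 0.5304 -0.273   0.132 ] [365.0163 300.6132]
origin [229 220]
origin2 [308 280]
[368 300]
```

View pics/s4.png

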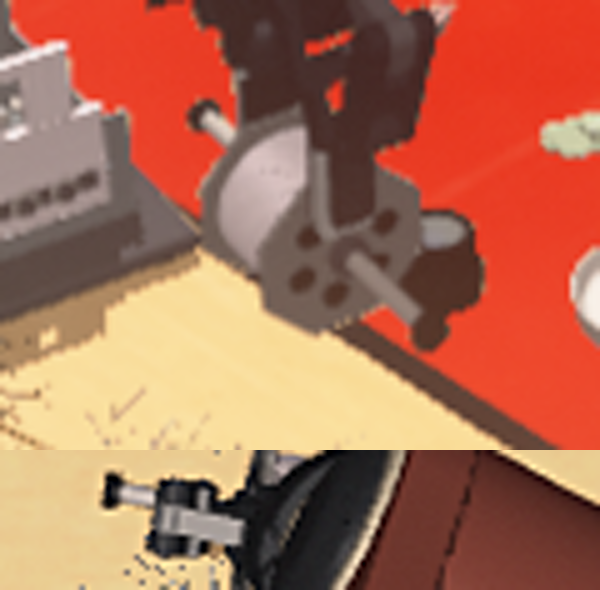

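The reel hangs straight in the grip, with its caps at (203,113) and (430,333) in the upper crop. I'll fit how it sits in the hand.

Run:
```python
from h import *
from scipy.optimize import least_squares as L
f=bot.grab_frame("scene");o=bot.get_obs();R=np.array(o["orientation"]);T=np.array([.5303,-.2786,.1606])
m=np.array([[203/5+229,113/5+220],[430/5+229,333/5+220]])
def caps(v):
    x,s,h,tilt,=v; c=T+R@np.array([x,s,h]);y=R@np.array([0,np.cos(tilt),np.sin(tilt)]);return [c+.075*y,c-.075*y]
g=lambda v:np.r_[np.ravel([proj(f,p) for p in caps(v)]-m),v[0]/.004,v[1]/.01]
r=L(g,[0,0,.023,0]);print("x,s,h",r.x[:3],"tilt deg",np.degrees(r.x[3]),r.fun)
# pose plan: stand frame
yaw=np.radians(-11.9);ex=np.array([np.cos(yaw),np.sin(yaw),0]);S=np.array([.562,-.031,0])
print("front", go(S-ex*.085+[0,0,.096+.0245],-11.9), S-ex*.085, S-ex*.035)
```

```text
x,s,h [-0.00029152 -0.00346986  0.01952377] tilt deg -0.34797840896300797 [ 0.35635657 -0.02285739 -0.37400714  0.00296169 -0.07288037 -0.34698646]
front (array([104.9, 249. ,  40.1]), np.float64(0.0003), np.float64(-11.88)) [ 0.47882674 -0.01347264  0.        ] [ 0.52775219 -0.02378285  0.        ]
```

By kinematics the spindle hangs 24.6 mm below the TCP; the scene camera's height bias of about 4 mm explains the different fit. I'll back off clear of the hooks, go sideways in front of the stand, then lower.

>>> step_arm --targets '[[-0.4,[45,0,0],0],[-0.4,[85,20,0],0],[-0.4,[110,50,0],0],[-0.4,[115,95,0],0],[-0.4,[115,140,0],0]]'

```text
t: 7.8
tcp_pos: [0.4459, -0.1177, 0.1614]
orientation: [[-0.978, 0.21, -0.001], [0.21, 0.978, -0.0], [0.001, -0.0, -1.0]]
contact_force: [1.5, -0.1, -2.8]
gripper_width: 0.0427
grasp_force: 61.9
```

>>> step_arm --targets '[[-0.4,[0,45,0],0],[-0.4,[0,85,0],0],[-0.4,[0,110,15],0],[-0.4,[0,110,30],0],[-0.4,[0,110,38],0]]'

```text
t: 8.3
tcp_pos: [0.4697, -0.0095, 0.1222]
orientation: [[-0.979, 0.204, -0.002], [0.204, 0.979, 0.0], [0.002, -0.0, -1.0]]
contact_force: [-0.4, -0.3, -3.2]
gripper_width: 0.0425
grasp_force: 61.9
```

>>> step_arm --targets '[[-0.4,[0,0,0],0],[-0.4,[0,0,0],0],[-0.4,[0,0,0],0]]'

```text
t: 8.6
tcp_pos: [0.4706, -0.0115, 0.1239]
orientation: [[-0.978, 0.209, 0.001], [0.209, 0.978, -0.0], [-0.001, -0.0, -1.0]]
contact_force: [0.5, 0.1, -3.0]
gripper_width: 0.0427
grasp_force: 61.9
```

```bash
cat >> h.py <<'E'
def st(h=.0246,S=(.562,-.031,0),yaw=-11.9):
    "reel pose in the stand frame (mm) by kinematics"
    o=bot.get_obs();a=np.radians(yaw);R=np.array(o["orientation"]);c=np.array(o["tcp_pos"])+R[:,2]*h-S
    return "t",o["t"],"x %.1f y %.1f z %.1f"%(1e3*(c[0]*np.cos(a)+c[1]*np.sin(a)),1e3*(-c[0]*np.sin(a)+c[1]*np.cos(a)),1e3*c[2]),np.round(o["contact_force"],1),np.round(o["ft_torque"],2),"yaw %.2f"%np.degrees(np.arctan2(-R[0,1],R[1,1]))
E
python3 - <<'E'
from h import *
f=bot.grab_frame("scene");t=bot.grab_frame("top");print(st())
a=cv2.resize(f["image"][180:280,150:290,::-1],None,fx=4,fy=4,interpolation=cv2.INTER_CUBIC)
b=cv2.resize(t["image"][240:340,190:310,::-1],None,fx=4,fy=4,interpolation=cv2.INTER_CUBIC)
b=b[:,:240]
cv2.imwrite("pics/s5.png",np.hstack([a,b]))
E
```

```text
('t', 8.7, 'x -93.6 y 0.5 z 99.3', array([-0.2,  0. , -3.6]), array([ 0.01, -0.05, -0.01]), 'yaw -12.03')
```

View pics/s5.png

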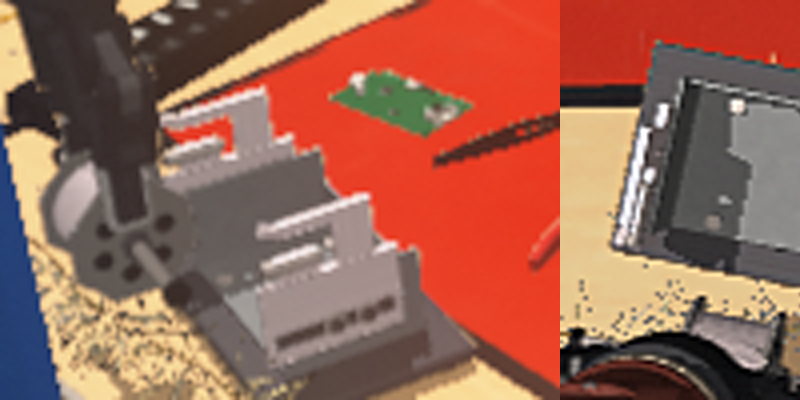

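The near cap shows at (187,290) and the near hook's upper tip at (258,232) in the crop. The spindle is in front of the mouths; I'll compare the cap and hook heights in this one camera.

Run:
```python
from h import *
f=bot.grab_frame("scene");a=np.radians(-11.9);ex=np.array([np.cos(a),np.sin(a),0]);ey=np.array([-ex[1],ex[0],0]);S=np.array([.562,-.031,0])
def on(u,x):
    c,d=ray(f,(150+u[0]/4,180+u[1]/4));k=(x-(c-S)@ex)/(d@ex);p=c+k*d-S;return np.round(1e3*np.array([p@ex,p@ey,p[2]]),1)
print("cap (true z, by kin 99.3)",on((187,290),-.0936)); 
print("hook tip top",on((258,232),-.041),"far",on((160,123),-.041),"lower lip",on((258,267),-.041))
print(st())
```

```text
cap (true z, by kin 99.3) [ -93.6 -100.6  118.8]
hook tip top [-41.  -60.  108.6] far [-41.   66.5 107.2] lower lip [-41.  -52.9  83.5]
('t', 8.75, 'x -93.7 y 0.7 z 99.2', array([-1. ,  0.2, -3. ]), array([-0.02, -0.04, -0.02]), 'yaw -12.01')
```

Run:
```python
from h import *
f=bot.grab_frame("scene");o=bot.get_obs();R=np.array(o["orientation"]);T=o["tcp_pos"]
for n,v in dict(tcp=(0,0,0),mid=(0,0,.0246),nearcheek=(0,-.022,.0246),nearcap=(0,-.075,.0246),farcap=(0,.075,.0246)).items():
    print(n,((proj(f,T+R@np.array(v))-[150,180])*4).round())
r=bot.silhouettes("reel",f)[0];m=r["mask"];ys,xs=np.nonzero(m);k=np.argmax(xs);print(r["p"],"mask right end crop",(xs[k]-150)*4,(ys[k]-180)*4,(xs.min()-150)*4)
for r in bot.mark_of("reel",f)[:1]:print(world(f,r["position"]),((proj(f,world(f,r["position"]))-[150,180])*4).round())
```

```text
tcp [105. 182.]
mid [113. 224.]
nearcheek [129. 244.]
nearcap [170. 297.]
farcap [ 61. 157.]
0.74 mask right end crop 188 212 40
[ 0.47300656 -0.01104963  0.09701978] [118. 225.]
```

Run:
```python
from h import *
f=bot.grab_frame("scene");o=bot.get_obs();R=np.array(o["orientation"]);T=o["tcp_pos"]
i=cv2.resize(f["image"][200:265,150:230,::-1],None,fx=9,fy=9,interpolation=cv2.INTER_CUBIC)
for v in((0,-.022,.0246),(0,-.075,.0246)):
    u=((proj(f,T+R@np.array(v))-[150,200]+.5)*9).astype(int);cv2.circle(i,tuple(int(k) for k in u),4,(0,255,0),1);print(u)
cv2.imwrite("pics/s6.png",i)
```

```text
[294 375]
[386 493]
```

View pics/s6.png

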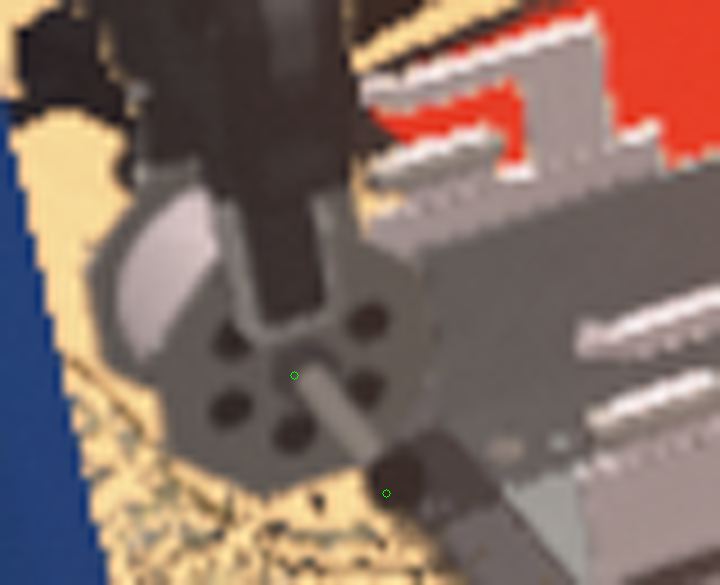

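The near cap is at (398,480) against a predicted (386,493), and the cheek shows the same small offset. So the reel is straight in the hand and the rest is camera bias. I'll lower 3 mm and move to just before the mouths.

>>> step_arm --targets '[[-0.4,[-10,0,3],0],[-0.4,[-22,0,3],0],[-0.4,[-32,0,3],0],[-0.4,[-38,0,3],0],[-0.4,[-38,0,3],0]]'

```text
t: 9.45
tcp_pos: [0.5085, -0.0188, 0.1202]
orientation: [[-0.978, 0.208, 0.001], [0.208, 0.978, -0.0], [-0.001, -0.0, -1.0]]
contact_force: [0.3, -0.4, -2.9]
gripper_width: 0.0429
grasp_force: 61.9
```

>>> step_arm --targets '[[-0.4,[0,0,0],0],[-0.4,[0,0,0],0]]'

```text
t: 9.65
tcp_pos: [0.5066, -0.0183, 0.1201]
orientation: [[-0.978, 0.207, -0.001], [0.207, 0.978, 0.0], [0.001, -0.0, -1.0]]
contact_force: [1.0, 0.2, -2.3]
gripper_width: 0.0428
grasp_force: 61.9
```

```bash
python3 -c "
from h import *
print(st())"
```

```text
('t', 9.65, 'x -56.9 y 1.0 z 95.5', array([ 1. ,  0.2, -2.3]), array([ 0.02,  0.02, -0.06]), 'yaw -11.95')
```

>>> step_arm --targets '[[-0.4,[-3,0,0],0],[-0.4,[-6,0,0],0],[-0.4,[-9,0,0],0],[-0.4,[-12,0,0],0],[-0.4,[-15,0,0],0]]'

```text
t: 10.15
tcp_pos: [0.5223, -0.0216, 0.1203]
orientation: [[-0.978, 0.207, 0.0], [0.207, 0.978, -0.0], [-0.0, -0.0, -1.0]]
contact_force: [-0.8, 0.5, -2.7]
gripper_width: 0.0426
grasp_force: 61.9
```

>>> step_arm --targets '[[-0.4,[-2,0,0],0],[-0.4,[-4,0,0],0],[-0.4,[-6,0,0],0],[-0.4,[-8,0,0],0],[-0.4,[-10,0,0],0]]'

```text
t: 10.65
tcp_pos: [0.5319, -0.0237, 0.1203]
orientation: [[-0.978, 0.207, -0.0], [0.207, 0.978, -0.0], [0.0, -0.0, -1.0]]
contact_force: [0.7, -0.7, -3.5]
gripper_width: 0.0427
grasp_force: 61.9
```

>>> step_arm --targets '[[-0.4,[-2,0,0],0],[-0.4,[-4,0,0],0],[-0.4,[-6,0,0],0],[-0.4,[-8,0,0],0],[-0.4,[-9,0,0],0]]'

```text
t: 11.15
tcp_pos: [0.5408, -0.0256, 0.1203]
orientation: [[-0.978, 0.207, 0.0], [0.207, 0.978, -0.0], [-0.0, -0.0, -1.0]]
contact_force: [0.4, -0.8, -3.0]
gripper_width: 0.0428
grasp_force: 61.9
```

>>> step_arm --targets '[[-0.4,[-1,0,0],0],[-0.4,[-2,0,0],0],[-0.4,[-3,0,0],0],[-0.4,[-4,0,0],0]]'

```text
t: 11.55
tcp_pos: [0.5445, -0.0263, 0.1203]
orientation: [[-0.978, 0.207, -0.0], [0.207, 0.978, -0.0], [0.0, -0.0, -1.0]]
contact_force: [0.4, -0.2, -3.4]
gripper_width: 0.0431
grasp_force: 61.9
```

```bash
python3 -c "
from h import *
print(st())"
```

```text
('t', 11.55, 'x -18.1 y 1.0 z 95.7', array([ 0.4, -0.2, -3.4]), array([ 0.02, -0.02, -0.01]), 'yaw -11.96')
```

>>> step_arm --targets '[[-0.4,[-1,0,0],0],[-0.4,[-2,0,0],0],[-0.4,[-3,0,0],0],[-0.4,[-4,0,0],0],[-0.4,[-5,0,0],0]]'

```text
t: 12.05
tcp_pos: [0.5495, -0.0274, 0.1203]
orientation: [[-0.978, 0.207, -0.0], [0.207, 0.978, -0.0], [0.0, -0.0, -1.0]]
contact_force: [-0.2, 0.7, -2.8]
gripper_width: 0.0432
grasp_force: 61.9
```

>>> step_arm --targets '[[-0.4,[-1,0,0],0],[-0.4,[-2,0,0],0],[-0.4,[-3,0,0],0],[-0.4,[-4,0,0],0]]'

```text
t: 12.45
tcp_pos: [0.5527, -0.0281, 0.1202]
orientation: [[-0.978, 0.208, -0.002], [0.208, 0.978, 0.0], [0.002, -0.0, -1.0]]
contact_force: [-1.7, -0.1, -3.4]
gripper_width: 0.0427
grasp_force: 62.0
```

>>> step_arm --targets '[[-0.4,[-1,0,0],0],[-0.4,[-2,0,0],0],[-0.4,[-3,0,0],0],[-0.4,[-4,0,0],0]]'

```text
t: 12.85
tcp_pos: [0.5535, -0.0283, 0.1195]
orientation: [[-0.978, 0.209, -0.009], [0.209, 0.978, 0.002], [0.009, -0.0, -1.0]]
contact_force: [-6.6, 2.5, 0.3]
gripper_width: 0.043
grasp_force: 62.3
```

```bash
python3 -c "
from h import *
print(st())"
```

```text
('t', 12.85, 'x -9.1 y 0.9 z 94.9', array([-6.6,  2.5,  0.3]), array([ 0.33,  1.72, -0.57]), 'yaw -12.06')
```

>>> step_arm --targets '[[-0.4,[1,0,0],0],[-0.4,[2,0,0],0],[-0.4,[2,0,0],0]]'

```text
t: 13.15
tcp_pos: [0.5532, -0.0283, 0.1196]
orientation: [[-0.978, 0.208, -0.005], [0.208, 0.978, 0.001], [0.005, -0.0, -1.0]]
contact_force: [-5.6, 1.2, -3.0]
gripper_width: 0.0427
grasp_force: 61.9
```

```bash
python3 -c "
from h import *
print(st())"
```

```text
('t', 13.15, 'x -9.3 y 0.9 z 95.0', array([-5.6,  1.2, -3. ]), array([ 0.28,  1.27, -0.28]), 'yaw -12.00')
```

The contact moment (about -0.3 to -0.57 N·m about z) says the right-hand hook touches first. I'll turn a little so both bear on the back wall.

>>> step_arm --targets '[[-0.4,[0,0,0],0.004],[-0.4,[0,0,0],0.008],[-0.4,[0,0,0],0.012],[-0.4,[0,0,0],0.012]]'

```text
t: 13.55
tcp_pos: [0.5535, -0.0283, 0.1196]
orientation: [[-0.976, 0.217, -0.004], [0.217, 0.976, 0.0], [0.004, -0.001, -1.0]]
contact_force: [-5.3, 0.4, -2.7]
gripper_width: 0.043
grasp_force: 61.9
```

```bash
python3 -c "
from h import *
print(st())"
```

```text
('t', 13.55, 'x -9.0 y 0.9 z 95.0', array([-5.3,  0.4, -2.7]), array([ 0.29,  1.21, -0.02]), 'yaw -12.56')
```

Balanced now (moment ≈ 0), so both sides lie on the back wall. I'll ease off the pressure and let it down into the throat.

>>> step_arm --targets '[[-0.4,[0.7,0,0],0],[-0.4,[1.4,0,0],0],[-0.4,[1.4,0,1],0],[-0.4,[1.4,0,2],0]]'

```text
t: 13.95
tcp_pos: [0.5535, -0.0282, 0.1185]
orientation: [[-0.976, 0.218, -0.001], [0.218, 0.976, 0.0], [0.001, -0.0, -1.0]]
contact_force: [-5.9, 1.1, -0.2]
gripper_width: 0.0428
grasp_force: 62.3
```

```bash
python3 -c "
from h import *
print(st(yaw=-12.5))"
```

```text
('t', 13.95, 'x -9.0 y 0.9 z 93.9', array([-5.9,  1.1, -0.2]), array([0.28, 1.25, 0.1 ]), 'yaw -12.61')
```

>>> step_arm --targets '[[-0.4,[0,0,1],0],[-0.4,[0,0,2],0],[-0.4,[0,0,2],0]]'

```text
t: 14.25
tcp_pos: [0.5535, -0.0281, 0.1164]
orientation: [[-0.976, 0.218, -0.001], [0.218, 0.976, 0.0], [0.001, -0.0, -1.0]]
contact_force: [-4.4, 1.6, -2.6]
gripper_width: 0.0428
grasp_force: 62.1
```

```bash
python3 -c "
from h import *
print(st(yaw=-12.5))"
```

```text
('t', 14.25, 'x -9.0 y 1.0 z 91.8', array([-4.4,  1.6, -2.6]), array([0.27, 1.15, 0.15]), 'yaw -12.61')
```

In the throat: z is 91.8, below the passage floor's 94, with no upward push. I'll ease back slightly and continue to the catches.

>>> step_arm --targets '[[-0.4,[0.7,0,0],-0.003],[-0.4,[0.7,0,1],-0.003],[-0.4,[0.7,0,2],-0.003],[-0.4,[0.7,0,2],-0.003]]'

```text
t: 14.65
tcp_pos: [0.5535, -0.0282, 0.1145]
orientation: [[-0.976, 0.216, 0.001], [0.216, 0.976, -0.0], [-0.001, 0.0, -1.0]]
contact_force: [-4.3, 0.6, -1.0]
gripper_width: 0.0428
grasp_force: 62.3
```

```bash
python3 -c "
from h import *
print(st(yaw=-12.5))"
```

```text
('t', 14.65, 'x -8.9 y 0.9 z 89.9', array([-4.3,  0.6, -1. ]), array([ 0.25,  1.05, -0.01]), 'yaw -12.49')
```

>>> step_arm --targets '[[-0.4,[0,0,1],0],[-0.4,[0,0,2],0],[-0.4,[0,0,2],0]]'

```text
t: 14.95
tcp_pos: [0.5535, -0.0282, 0.1128]
orientation: [[-0.976, 0.216, 0.001], [0.216, 0.976, -0.0], [-0.001, 0.0, -1.0]]
contact_force: [-5.3, 0.7, 1.5]
gripper_width: 0.0428
grasp_force: 62.4
```

```bash
python3 -c "
from h import *
print(st(yaw=-12.5))"
```

```text
('t', 14.95, 'x -8.9 y 0.9 z 88.2', array([-5.3,  0.7,  1.5]), array([ 0.21,  1.16, -0.09]), 'yaw -12.49')
```

>>> step_arm --targets '[[-0.4,[0,0,1],0],[-0.4,[0,0,2],0],[-0.4,[0,0,2],0]]'

```text
t: 15.25
tcp_pos: [0.5535, -0.0282, 0.1106]
orientation: [[-0.976, 0.216, 0.001], [0.216, 0.976, -0.0], [-0.001, 0.0, -1.0]]
contact_force: [-4.1, 1.5, 0.4]
gripper_width: 0.0427
grasp_force: 62.4
```

```bash
python3 -c "
from h import *
print(st(yaw=-12.5))"
```

```text
('t', 15.25, 'x -8.9 y 0.9 z 86.0', array([-4.1,  1.5,  0.4]), array([ 0.15,  1.08, -0.13]), 'yaw -12.49')
```

>>> step_arm --targets '[[-0.4,[0,0,1],0],[-0.4,[0,0,2],0],[-0.4,[0,0,2],0]]'

```text
t: 15.55
tcp_pos: [0.5534, -0.0282, 0.1081]
orientation: [[-0.976, 0.216, 0.001], [0.216, 0.976, -0.0], [-0.001, -0.0, -1.0]]
contact_force: [-3.7, -0.1, -1.4]
gripper_width: 0.0428
grasp_force: 62.2
```

```bash
python3 -c "
from h import *
print(st(yaw=-12.5))"
```

```text
('t', 15.55, 'x -8.9 y 0.9 z 83.5', array([-3.7, -0.1, -1.4]), array([ 0.19,  0.89, -0.05]), 'yaw -12.48')
```

Past the catches (the force peaked and fell off). Now down to the throat bottom.

>>> step_arm --targets '[[-0.4,[0,0,1],0],[-0.4,[0,0,2],0],[-0.4,[0,0,2.5],0],[-0.4,[0,0,2.5],0]]'

```text
t: 15.95
tcp_pos: [0.5533, -0.0282, 0.1054]
orientation: [[-0.976, 0.216, 0.0], [0.216, 0.976, -0.0], [-0.0, -0.0, -1.0]]
contact_force: [-2.6, 0.9, -4.1]
gripper_width: 0.043
grasp_force: 62.2
```

```bash
python3 -c "
from h import *
print(st(yaw=-12.5))"
```

```text
('t', 15.95, 'x -9.0 y 0.9 z 80.8', array([-2.6,  0.9, -4.1]), array([ 0.15,  0.65, -0.12]), 'yaw -12.48')
```

>>> step_arm --targets '[[-0.4,[0,0,0.7],0],[-0.4,[0,0,1.4],0],[-0.4,[0,0,1.4],0]]'

```text
t: 16.25
tcp_pos: [0.5534, -0.0282, 0.1045]
orientation: [[-0.976, 0.216, 0.0], [0.216, 0.976, -0.0], [-0.0, -0.0, -1.0]]
contact_force: [-2.9, 1.5, -1.5]
gripper_width: 0.0427
grasp_force: 62.2
```

```bash
python3 -c "
from h import *
print(st(yaw=-12.5))"
```

```text
('t', 16.25, 'x -9.0 y 0.9 z 79.9', array([-2.9,  1.5, -1.5]), array([-0.  ,  0.76, -0.07]), 'yaw -12.47')
```

>>> step_arm --targets '[[-0.4,[0,0,0.6],0],[-0.4,[0,0,1.2],0],[-0.4,[0,0,1.2],0]]'

```text
t: 16.55
tcp_pos: [0.5534, -0.0282, 0.1043]
orientation: [[-0.976, 0.216, 0.001], [0.216, 0.976, -0.0], [-0.001, 0.0, -1.0]]
contact_force: [-4.3, 1.7, 6.2]
gripper_width: 0.0427
grasp_force: 63.2
```

```bash
python3 -c "
from h import *
print(st(yaw=-12.5))"
```

```text
('t', 16.55, 'x -9.0 y 0.8 z 79.7', array([-4.3,  1.7,  6.2]), array([-0.04,  1.2 , -0.12]), 'yaw -12.47')
```

It's home at 79.7 mm, bearing on the bottom at about 9 N. I'll relax, release and withdraw upward.

>>> step_arm --targets '[[-0.4,[0.5,0,-0.7],0],[-0.4,[1,0,-1.2],0],[-0.4,[1,0,-1.2],0]]'

```text
t: 16.85
tcp_pos: [0.5532, -0.0282, 0.1046]
orientation: [[-0.976, 0.216, 0.002], [0.216, 0.976, -0.0], [-0.002, 0.0, -1.0]]
contact_force: [-1.5, -0.2, -1.0]
gripper_width: 0.0428
grasp_force: 62.2
```

>>> step_arm --targets '[[-0.2,[0,0,0],0],[0,[0,0,0],0],[0.2,[0,0,0],0],[0.3,[0,0,0],0],[0.3,[0,0,0],0]]'

```text
t: 17.35
tcp_pos: [0.5529, -0.0279, 0.1047]
orientation: [[-0.976, 0.216, 0.002], [0.216, 0.976, -0.0], [-0.002, 0.0, -1.0]]
contact_force: [0.3, -0.3, 0.2]
gripper_width: 0.0556
grasp_force: 0.0
```

>>> step_arm --targets '[[0.3,[0,0,0],0],[0.3,[0,0,0],0]]'

```text
t: 17.55
tcp_pos: [0.5524, -0.0279, 0.1045]
orientation: [[-0.976, 0.216, 0.0], [0.216, 0.976, -0.0], [-0.0, 0.0, -1.0]]
contact_force: [-0.7, -0.5, 0.6]
gripper_width: 0.0555
grasp_force: 0.0
```

>>> step_arm --targets '[[0.3,[0,0,-5],0],[0.3,[0,0,-15],0],[0.3,[0,0,-30],0],[0.3,[0,0,-55],0],[0.3,[0,0,-85],0]]'

```text
t: 18.05
tcp_pos: [0.5516, -0.0279, 0.1904]
orientation: [[-0.976, 0.216, -0.001], [0.216, 0.976, -0.0], [0.001, -0.0, -1.0]]
contact_force: [-0.2, -0.5, 0.5]
gripper_width: 0.0554
grasp_force: 0.0
```

>>> step_arm --targets '[[0.3,[30,0,-45],0],[0.3,[60,0,-80],0],[0.3,[60,0,-80],0],[0.3,[60,0,-80],0],[0.3,[60,0,-80],0]]'

```text
t: 18.55
tcp_pos: [0.4936, -0.0151, 0.269]
orientation: [[-0.976, 0.216, -0.001], [0.216, 0.976, -0.0], [0.001, -0.0, -1.0]]
contact_force: [1.2, -0.2, -0.2]
gripper_width: 0.0553
grasp_force: 0.0
```

Run:
```python
from h import *
f=bot.grab_frame("scene");t=bot.grab_frame("top")
for g in(f,t):
  for q in("reel","stand_seat"):
    for r in bot.mark_of(q,g)[:1]: print(q,r["p"],world(g,r["position"]))
cv2.imwrite("pics/s7.png",np.hstack([cv2.resize(g["image"][a:a+110,b:b+110,::-1],(400,400),interpolation=cv2.INTER_CUBIC) for g,a,b in((f,180,170),(t,230,195))]))
```

```text
reel 0.65 [ 0.55633898 -0.03034551  0.07988508]
stand_seat 0.7 [ 0.5607153  -0.03137837  0.07651002]
reel 0.69 [ 0.55485232 -0.02419254  0.07842987]
stand_seat 0.62 [ 0.56226502 -0.03080111  0.08484616]
```

View pics/s7.png

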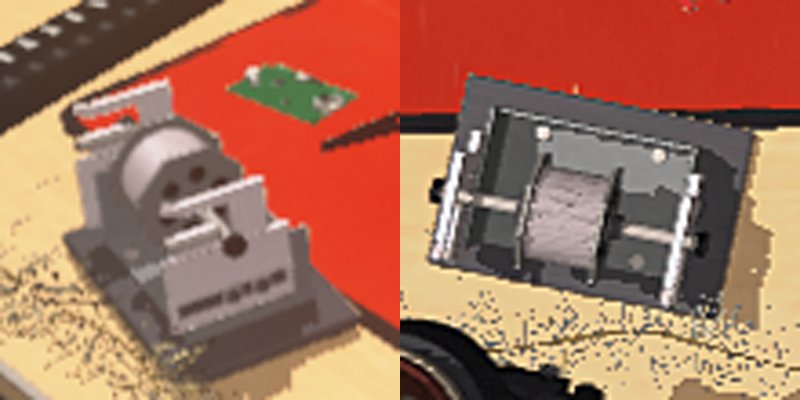

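The reel hangs level between both hooks, with its caps outside the plates (near cap at (235,245) left; caps at (437,190) and (700,242) right) at height 0.079–0.080. The gripper is clear, so I'm handing in.

```bash
python3 -c "
from h import *
print(bot.hand_in())"
```

```text
the job is handed in; nothing more can be done
None
```

The reel is hung in the stand and handed in: the spindle went in through both mouths, down past both spring catches and onto the throat bottoms (about 80 mm up), with peak force around 9 N and about 19 s used.

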